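# Drop the valve discs into their seats

### The job

Two loose steel valve discs lie on top of the pump's valve plate. With the fingertips, push each disc along the plate until it drops flat into the round recess of its own size, the large disc in the large recess and the small disc in the small one. Do not pick the discs up, and leave the other things on the desk where they are.

Things in the scene. Friction and masses are not known exactly. Their poses are not given: they have to be found in the camera images.
- valve_plate: Aluminium plate screwed to the desk, 124 mm (x) by 210 mm (y), 18 mm thick. Origin at the centre of its underside; z up, flat top face at z = 18 mm. Yaw within 0.25 rad of the world's. Blind recesses, 7 mm deep, 1.5 mm chamfer, at x = 0: large at y = +68 mm, small at y = -68 mm. The discs start between them, one about 30 mm towards the robot (-x), one 30 mm away (+x), either way round.
- large_recess (a point): Centre of the floor of the large recess (48 mm diameter, 7 mm deep, so the plate's top face is 7 mm above this point). Same axes as the plate.
- small_recess (a point): Centre of the floor of the small recess (38 mm diameter, 7 mm deep, so the plate's top face is 7 mm above this point). Same axes as the plate.
- large_disc: Loose plain steel disc, 44 mm diameter, 8 mm thick, about 0.1 kg, lying flat on the plate. Origin at the centre of its underside; z is its axis. Seated, it has 2 mm play all round and stands 1 mm above the plate's face. It tips over the rim only when its centre is within about 10 mm of the recess's centre, and has dropped wholly within about 2 mm of it.
- small_disc: Loose plain steel disc, 34 mm diameter, 8 mm thick, about 0.06 kg, lying flat on the plate. Origin at the centre of its underside; z is its axis. Seats in the small recess just as the large disc does in the large one. It would also fall into the large recess, which is wrong.
- brass_union: Bystander: brass hose fitting 21 x 24 x 48 mm standing upright in front of the plate (robot's side), towards its left end. Origin at the centre of its underside.
- rubber_stopper: Bystander: black rubber stopper, 34 mm diameter, 28 mm tall, standing in front of the plate (robot's side), towards its right end. Origin at the centre of its underside.
- filter_disc: Bystander: white plastic line filter, 58 mm diameter, 28 mm tall with its nozzle, lying on the desk beyond the plate's left end. Not one of the valve discs. Origin at the centre of its underside.
- screwdriver_teal: Bystander: screwdriver with teal handle, 169 mm long, 20 mm thick, lying on the desk to the left of the work. Origin at its middle, on the desk.
- screwdriver_yellow: Bystander: screwdriver with yellow handle, 154 mm long, 22 mm thick, lying on the desk to the left of the work, nearer to it than the teal one. Origin at its middle, on the desk.
Things that resemble listed ones, but are neither listed nor needed, are in the scene too. What is shaped like the large_disc but blue or pink is not meant. Leave any green look-alike of the small_disc alone.

How it is judged:
At the end, for the whole second after the job is handed in: Each disc lies at rest and flat (within 0.06 rad) on the floor of its own recess (underside within 2 mm of the floor, centre within 4 mm of the recess's centre), and each bystander is within 30 mm of where it stood (horizontal distance between large_disc and large_recess below 0.004 m and z of large_disc in the frame of large_recess between -0.003 and 0.002 m and angle between each of large_disc, small_disc's own z axis and vertical below 0.06 rad and linear speed of each of large_disc, small_disc below 0.01 m/s and horizontal distance between small_disc and small_recess below 0.004 m and z of small_disc in the frame of small_recess between -0.003 and 0.002 m and distance of each of brass_union, rubber_stopper, filter_disc, screwdriver_teal, screwdriver_yellow from where it was at the start of the episode below 0.03 m); the robot touches nothing.
It fails at once if a disc is lifted more than 10 mm off the plate's top face (z of any of large_disc, small_disc in the frame of valve_plate above 0.028 m).
It fails at once if a bystander is pushed or carried more than 30 mm (distance of any of brass_union, rubber_stopper, filter_disc, screwdriver_teal, screwdriver_yellow from where it was at the start of the episode above 0.03 m).
It also fails if it takes over 48 s, if anything falls off the work surface, if the arm or the gripper's body presses on something with over 40 N, if the wrist force passes 120 N, or if a joint passes its speed limit or range.

### The arm

A 7-joint arm with a two-finger parallel gripper is mounted at the origin on a cart in front of the work surface, level with it; the furniture and walls round the work are solid. World frame = base frame: x ahead of the robot, y to its left, z up, the work surface at z = 0. Lengths are in m, angles in rad, forces in N, time in s.
With the tool pointing down it reaches from about 0.425 to 0.8 m from the base axis. Payload 8.3 kg.
Tool frame: the origin (TCP) lies at the very end of the fingers, on their centre line; the grasp point (between the pads) lies 19 mm behind it (bot.hold_point_z is the distance from the TCP to the grasp point, in m); z points along the fingers, y is the line along which they close (so a half turn about z gives the same grasp; the last joint's range is limited). The gripper opens to 85 mm and grips with 20 to 120 N. Pads are 22 mm wide; open, the fingers measure 114 mm over their backs; the gripper's body (76 mm by 85 mm) begins 54 mm behind the grasp point. The pads swing forward as they close: fully open they stand 13 mm farther back than shut.
Start: joints at [-1.39, 0.383, 0.016, 1.37, -0.006, 1.388, -0.046], TCP at [0.151, 0.607, 0.197] pointing down, gripper open.
Joint ranges: [-2.95, 2.95], [-0.25, 2.06], [-1.52, 1.56], [0.18, 2.33], [-1.44, 4.58], [0.02, 2.06], [-3.01, 3.01]. Speed limits (rad/s): [2.39, 2.39, 3.01, 3.01, 3.14, 3.14, 3.14].

### API

Orientations are given as a unit quaternion [x, y, z, w].
In Python, from cell import sensors, cams, job_done, nets, bot gives the robot as it stands. The module is installed in compiled form; this text tells all that it offers.
- The arm moves only by the tool apply_moves, never from a script. Its argument "plan" is a list of rows, each a list of 3 entries, a list of its own where there are three numbers: the finger opening in cm, from 0 to 8.54, then the shift along the world's x, y, z in cm, then the turn about the world's z in rad. A call has 1 to 12 rows; each row shifts and turns the commanded pose from where the row before left it; what a row does not reach is not made up. A row lasts 1/10 s, in which the tool goes at most 50 mm and 8.59 degrees, less where a joint would pass 70% of its speed; a pose out of reach is approached as far as the arm can. A call is refused whole if a number of a shift passes 5 or a number of a turn 0.15, either way. A call with a gripper value outside its range is refused whole. The fingers move at their own pace and stop on an object; "grip_force" is the grip in N (left out, the last holds). Time passes only in rows, so rows that do not move let the fingers close. It gives the time, the measured TCP pose, the force, the opening and the grip force at its end, in the units of the state.
- sensors.get_obs(): the state, without advancing time (a new reading comes with each control period).
- cams.capture(name): name is "side" or "top" or "wrist"; returns (picture, depth): 420x560x3 uint8, red, green, blue; 420x560 float32, m along the optical axis (not along the pixel's ray), 0 where there is no reading.
- cams.get_calibration(name): a dict with "intrinsics" (3x3 intrinsics, pixels), "k1" (the pictures are not rectified: a ray, as slopes to the right and down, at radius r is drawn at 1 + k1 r^2 times it, then the intrinsics apply), "position" and "orientation" of the camera in the world; the wrist camera has in their place "tool_from_camera" (4x4, takes a point from camera to tool coordinates, whose origin is the TCP and whose axes are the flange's). Camera axes: x right, y down, z forward; pixel columns grow to the right and rows downward; lengths in m; the calibration is good to about 2 mm. A picture is of the moment at which its call begins: read the wrist's pose just before it. get_calibration takes no time and is no camera call.
- job_done(): hands the job in; it is judged then, once.
Trained networks look in the newest picture that a camera, given by its name, has taken for a name from the list of things; names that differ only in an ending like _2 or _b are one class to them, and where a whole thing is asked for, a point or a joint stands for the part that bears it (a point fixed in the world has none). Each returns a list of dicts, best first, with "confidence" (0 to 1); they miss things now and then, are a little off and sometimes report something else, mostly with a low value. They report only what shows in the picture. A call takes as long as a camera call. They do not tell look-alikes from the thing itself.
- nets.trace(name, camera): "region" (420x560 bool, what is visible of it) and "box" ([centre column, centre row, width, height] in pixels, round what is visible of it).
The state is a dict: "clock": time; "joint_positions": joint angles; "joint_velocities": joint speeds; "joint_torque": joint torques, N m; "eef_pos": TCP position; "tool_rot": TCP orientation; "wrist_force": force on the tool from outside, world axes, zero at the start; "moment": the same for the moment, N m; "grip_width": finger opening in m; "grip_force": force on a finger pad.
Only numpy, scipy, OpenCV 4.12 (cv2) and the standard library are available. Lean on these libraries where they do the work, as an engineer would, in place of code of your own. Each camera call takes 0.05 s, during which the arm holds its last target. There are 200 camera calls.

## Working session

There is one attempt and no reset: what is moved stays moved. The work goes in short steps, Python scripts to look and compute and a tool call to move; the robot and the scene stay as the last step left them, time stands still between calls to the robot, and variables do not carry over. Pictures are saved under pics/ and viewed, at most 10 in all, crops included, and the job is handed in when it is done.

Besides the shell and the picture viewer there is one more tool, called after "Request:" by a JSON object that holds its "fn" and its "kwargs". apply_moves: Moves the arm, as the interface text tells. Its arguments: {"type":"object","properties":{"plan":{"type":"array","items":{"type":"array"}},"grip_force":{"type":"number"}},"required":["plan"]}

```bash
mkdir -p pics; cat > h.py <<'E'
import numpy as np,cv2
from scipy.spatial.transform import Rotation as R
from cell import sensors,cams,nets,bot,job_done
def pose(n,obs=None):
    c=cams.get_calibration(n)
    if n=="wrist":
        T=np.eye(4);T[:3,:3]=R.from_quat(obs["tool_rot"]).as_matrix();T[:3,3]=obs["eef_pos"]
        return c,T@np.array(c["tool_from_camera"])
    T=np.eye(4);o=np.array(c["orientation"])
    T[:3,:3]=o if o.shape==(3,3) else R.from_quat(o).as_matrix();T[:3,3]=c["position"]
    return c,T
def rays(c,uv):
    K=np.array(c["intrinsics"]);uv=np.atleast_2d(uv).astype(float)
    d=(uv-K[:2,2])/[K[0,0],K[1,1]];s=d.copy()
    for _ in range(20): s=d/(1+c["k1"]*(s**2).sum(1,keepdims=True))
    return np.c_[s,np.ones(len(s))]
def onplane(c,T,uv,z):
    r=rays(c,uv)@T[:3,:3].T
    return T[:3,3]+r*((z-T[2,3])/r[:,2])[:,None]
def cap(n):
    o=sensors.get_obs();im,d=cams.capture(n);c,T=pose(n,o);return im,d,c,T
def save(im,f): cv2.imwrite("pics/"+f,im[:,:,::-1])
E
cat > a.py <<'E'
from h import *
o=sensors.get_obs();print(o["clock"],o["eef_pos"],o["tool_rot"],o["wrist_force"])
ims=[]
for n in ["top","side"]:
    im,d,c,T=cap(n);save(im,n+"0.png");print(n,T.round(3).tolist())
    for k in ["valve_plate","large_disc","small_disc","large_recess","brass_union","rubber_stopper"]:
        for r in nets.trace(k,n)[:3]:
            m=r["region"];v,u=np.nonzero(m&(d>0))
            P=(np.c_[rays(c,np.c_[u,v])*d[v,u][:,None]])@T[:3,:3].T+T[:3,3]
            print(n,k,round(r["confidence"],2),np.round(r["box"]),np.median(P,0).round(4) if len(P) else None,P.min(0).round(3),P.max(0).round(3),im[m].mean(0).round())
E
python3 a.py
```

```text
0.0 [0.15067261 0.60597311 0.19606214] [ 1.21562388e-01  9.92583286e-01 -9.95914446e-04 -1.21032364e-04] [-0.62702071  0.32167329  0.72453593]
top [[0.006, -0.994, 0.111, 0.351], [-1.0, -0.004, 0.013, 0.107], [-0.012, -0.111, -0.994, 0.893], [0.0, 0.0, 0.0, 1.0]]
top valve_plate 0.71 [323. 198. 102.  65.] [0.4695 0.0224 0.0176] [ 0.397 -0.084 -0.003] [0.541 0.137 0.023] [183. 180. 179.]
top large_disc 0.57 [404. 240.  24.  24.] [ 0.3766 -0.1473  0.0078] [ 0.355 -0.173 -0.002] [ 0.396 -0.126  0.012] [190. 125. 144.]
top large_disc 0.53 [321. 210.  18.  23.] [0.4366 0.0333 0.0259] [0.417 0.011 0.015] [0.458 0.054 0.031] [158. 160. 163.]
top small_disc 0.78 [407. 204.  17.  16.] [ 0.4585 -0.1543  0.0075] [ 0.442 -0.174 -0.003] [ 0.477 -0.138  0.011] [ 82. 129.  84.]
top small_disc 0.58 [257. 203.  23.  28.] [0.4567 0.1711 0.0129] [ 0.428  0.144 -0.002] [0.487 0.199 0.03 ] [199. 193. 187.]
top small_disc 0.54 [325. 180.  15.  13.] [0.4985 0.0249 0.0259] [0.483 0.01  0.018] [0.514 0.04  0.03 ] [152. 154. 156.]
top large_recess 0.92 [322. 196. 100.  71.] [0.4698 0.0222 0.0176] [ 0.395 -0.0
[... 734 characters left out ...]
79] [ 0.356 -0.169 -0.001] [ 0.394 -0.123  0.012] [224. 155. 188.]
side large_disc 0.42 [291. 219.  17.   7.] [0.435  0.0374 0.0261] [0.416 0.01  0.019] [0.455 0.053 0.029] [184. 189. 194.]
side small_disc 0.46 [296. 195.   9.   7.] [ 0.4564 -0.1503  0.0077] [ 0.442 -0.168 -0.001] [ 0.472 -0.135  0.012] [ 95. 169. 105.]
side large_recess 0.71 [276. 222.  77.  43.] [0.4683 0.0628 0.0178] [ 0.395 -0.087 -0.001] [0.542 0.167 0.03 ] [208. 209. 210.]
side brass_union 0.48 [308. 236.   7.  22.] [0.3811 0.1101 0.0211] [0.373 0.099 0.002] [0.392 0.118 0.046] [192. 181. 144.]
side rubber_stopper 0.67 [322. 220.  12.  13.] [0.3669 0.012  0.0221] [ 0.353 -0.011  0.002] [0.382 0.023 0.031] [96. 94. 90.]
```

```bash
cat > b.py <<'E'
from h import *
im,d,c,T=cap("top")
m=max(nets.trace("valve_plate","top"),key=lambda r:r["confidence"])["region"].astype(np.uint8)
cn=max(cv2.findContours(m,0,cv2.CHAIN_APPROX_NONE)[0],key=cv2.contourArea)[:,0]
P=onplane(c,T,cn,0.018)[:,:2].astype(np.float32)*1000
print(cv2.minAreaRect(P))
print(c["intrinsics"],c["k1"],cams.get_calibration("wrist"))
v,u=np.nonzero(d>0);Q=rays(c,np.c_[u,v])*d[v,u][:,None]@T[:3,:3].T+T[:3,3]
s=(abs(Q[:,2]-.018)<.003)&(abs(Q[:,0]-.468)<.1)&(abs(Q[:,1]-.025)<.14)
print(cv2.minAreaRect(Q[s,:2].astype(np.float32)*1000),s.sum())
save(cv2.resize(im[130:280,220:430],None,fx=3.8,fy=3.8,interpolation=cv2.INTER_CUBIC),"topc.png")
E
python3 b.py
```

```text
((468.185302734375, 26.66242218017578), (209.57461547851562, 125.03050994873047), 83.29208374023438)
[[412.28933952   0.         279.87019623]
 [  0.         412.28933952 205.33082412]
 [  0.           0.           1.        ]] -0.01469873795331064 {'intrinsics': array([[302.27042423,   0.        , 280.92416047],
       [  0.        , 302.27042423, 212.93370419],
       [  0.        ,   0.        ,   1.        ]]), 'k1': 0.009456960677632915, 'tool_from_camera': array([[ 2.38979960e-04, -9.64932727e-01, -2.62497192e-01,
         6.70127699e-02],
       [ 9.99999968e-01,  2.52899998e-04, -1.92441356e-05,
        -7.73595174e-04],
       [ 8.49548356e-05, -2.62497179e-01,  9.64932756e-01,
        -1.75370855e-01],
       [ 0.00000000e+00,  0.00000000e+00,  0.00000000e+00,
         1.00000000e+00]])}
((470.89093017578125, 42.110557556152344), (241.88775634765625, 124.3454818725586), 83.19464874267578) 4309
```

View pics/topc.png

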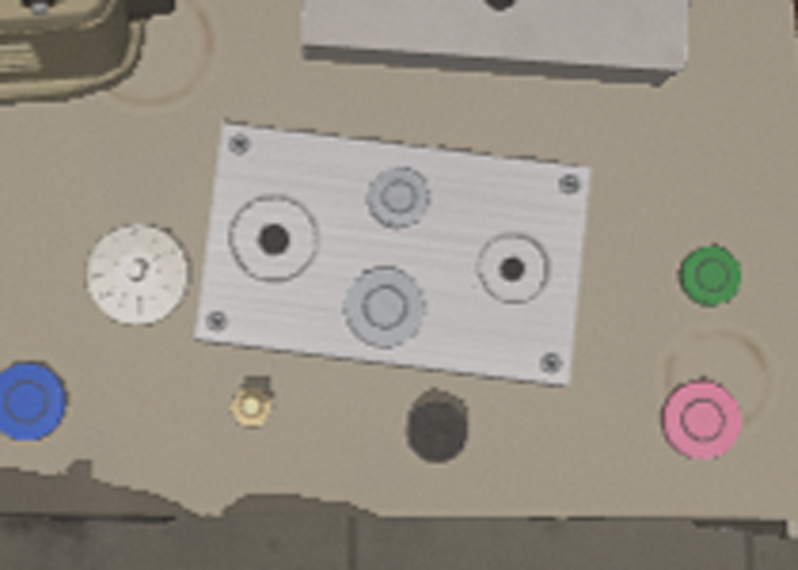

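The plate's large recess is on the left (crop 273,238), the small one on the right (512,268). The large steel disc is in front (385,306) and the small one behind (398,196). The green, pink and blue discs are decoys. Next I check obstacle heights before moving.

```bash
cat > c.py <<'E'
from h import *
H=np.zeros((20,22))
for n in ["top","side"]:
    im,d,c,T=cap(n)
    v,u=np.nonzero(d>0);Q=rays(c,np.c_[u,v])*d[v,u][:,None]@T[:3,:3].T+T[:3,3]
    i=((Q[:,0]-.0)/.04).astype(int);j=((Q[:,1]+.24)/.04).astype(int)
    s=(Q[:,0]>0)&(Q[:,1]>-.24)&(i<20)&(j<22)
    np.maximum.at(H,(i[s],j[s]),Q[s,2])
print("cols y from -.24 step .04")
for k in range(20): print("%.2f"%(k*.04),*["%4d"%(h*1000) for h in H[k]])
E
python3 c.py
```

```text
cols y from -.24 step .04
0.00    0    0    6   16   74    0  211  301  453  561  560    0    0    0    0    0    0    0    0    0    0    0
0.04    0    0    4   18  119  156  163  167   19    4    1    0    0    0    0    0    0    0    0    0    0    0
0.08    0    0    4   15   25   19   19   24   16    4    1    0    0    0    0    0    0    0    0    0  405  566
0.12    0    0    4    3    4    3    3    4    4    4    0    0    0    0    0    0    0    0    0  325  393  564
0.16    0    0    0    0    0    0    0    0    0    0    0    0    0    0    0    0    0    0    0    0  441  561
0.20    0    0    0    0    0    0    0    0    0    0    0    0    0    0    0    0    0    0    0    0    0  558
0.24    0    0    0    0    0    0    0    0    0    0    0    0    0    0    0    0    0    0    0    0    0    0
0.28    0    0    0    0    0    0    0    0    0    0    0    0    0    0    0    0    0    0    0    0    0    0
0.32    4    8   11    3    5   30   30    5    4    3    4    4    4    4    4    3    5    4    3    0    0    0
0.36    4   11   13    4   20   30   31
[... 525 characters left out ...]
    0    0
0.56   41    3   47   48   49   62   49   48    4   69  165  211  248  216  144  132   35    4    4    0    0    0
0.60   41    3   48   49   48   63   49   49    4   66  142  143  257  247  142  140   36    4    3    0    0    0
0.64  109  117  107   48   48   48   48   48    4    4  142  201  257  228  157  142   35    6    3    0    0    0
0.68  120  121  122  121  121  122  121  121  121    4  141  184  142  239  237  138   38   29    3    0    0    0
0.72  122  121  121  121  121  121  121  121  120    4  157  222  163  268  412  414  219   41    3    0    0    0
0.76  120  120  122  148  146  147  133  121  121    3  163  265  278  293  421  465  220  242  225    0    0    0
```

Request:
{"fn": "apply_moves", "kwargs": {"plan": [[2.2, [2.3, -4.2, 0], -0.15], [2.2, [2.3, -4.2, 0], -0.15], [2.2, [2.3, -4.2, 0], -0.15], [2.2, [2.3, -4.2, 0], -0.15], [2.2, [2.3, -4.2, 0], -0.15], [2.2, [2.3, -4.2, 0], -0.15], [2.2, [2.3, -4.2, 0], -0.15], [2.2, [2.3, -4.2, 0], -0.15], [2.2, [2.3, -4.2, 0], -0.15], [2.2, [2.3, -4.2, 0], -0.15], [2.2, [2.3, -4.2, 0], -0.15], [2.2, [2.3, -4.2, 0], -0.15]]}}

```text
clock: 2.1
eef_pos: [0.4275, 0.1007, 0.1975]
tool_rot: [0.855, 0.519, 0.001, -0.0]
wrist_force: [0.3, 0.8, -0.6]
grip_width: 0.0222
grip_force: 0.0
```

Request:
{"fn": "apply_moves", "kwargs": {"plan": [[2.2, [1, -4, 0], -0.1], [2.2, [0, -3, 0], 0], [2.2, [0, 0, 0], 0]]}}

```text
clock: 2.4
eef_pos: [0.4372, 0.0277, 0.1975]
tool_rot: [0.88, 0.475, 0.0, 0.0]
wrist_force: [0.3, 1.0, -0.1]
grip_width: 0.0219
grip_force: 0.0
```

```bash
cat > d.py <<'E'
from h import *
import sys
o=sensors.get_obs();R0=R.from_quat(o["tool_rot"]).as_matrix()
print(o["clock"],np.round(o["eef_pos"],4),"toolx ang",np.arctan2(R0[1,0],R0[0,0]),"zaxis",R0[:,2].round(3),o["wrist_force"].round(1),o["grip_width"])
im,d,c,T=cap("wrist");save(im,sys.argv[1])
for k,z in [("valve_plate",.018),("large_disc",.026),("small_disc",.026)]:
    for r in nets.trace(k,"wrist")[:4]:
        m=r["region"].astype(np.uint8)
        cn=max(cv2.findContours(m,0,cv2.CHAIN_APPROX_NONE)[0],key=cv2.contourArea)[:,0]
        P=onplane(c,T,cn,z)[:,:2].astype(np.float32)*1000
        v,u=np.nonzero((m>0)&(d>0))
        zz=np.median((rays(c,np.c_[u,v])*d[v,u][:,None]@T[:3,:3].T+T[:3,3])[:,2])
        print(k,round(r["confidence"],2),np.round(r["box"]),zz.round(4),np.round(cv2.minEnclosingCircle(P)[0],1),round(cv2.minEnclosingCircle(P)[1],1),P.mean(0).round(1),im[m>0].mean(0).round(), cv2.minAreaRect(P) if k=="valve_plate" else "")
E
python3 d.py w0.png
```

```text
2.4 [0.4372 0.0277 0.1975] toolx ang 0.9900342082118294 zaxis [ 0.001  0.    -1.   ] [ 0.3  1.  -0.1] 0.02185592482070311
valve_plate 0.58 [303. 167. 170. 204.] 0.0163 [469.6  25.6] 120.8 [470.1  27.3] [188. 192. 195.] ((469.95867919921875, 25.383346557617188), (211.3896484375, 125.73626708984375), 83.12770080566406)
large_disc 0.83 [281. 186.  39.  33.] 0.0245 [438.7  31.3] 21.8 [439.   31.5] [177. 187. 196.] 
large_disc 0.6 [143.  59.  42.  46.] 0.0067 [390.9 222.5] 21.8 [390.7 222.2] [ 62. 100. 190.] 
large_disc 0.49 [301. 317.   9.  19.] 0.0066 [ 370.1 -129.2] 15.9 [ 369.1 -128.1] [131.  83.  99.] 
small_disc 0.83 [328. 163.  24.  31.] 0.0246 [499.3  23.3] 16.2 [499.6  23.4] [141. 149. 156.] 
small_disc 0.71 [368. 288.  23.  18.] 0.0067 [ 460.2 -140.7] 15.6 [ 460.2 -139.5] [ 59. 128.  74.]
```

View pics/w0.png

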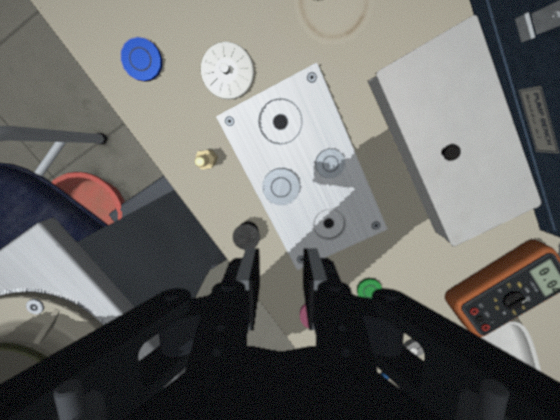

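The wrist view agrees with the top view: large disc (281,186), small disc (330,163), recess holes (280,121) and (329,223). I go behind the small disc first, using the tool's back face.

Request:
{"fn": "apply_moves", "kwargs": {"plan": [[2.2, [2.6, 0.8, -2], 0.02], [2.2, [2.6, 0.8, -3], 0.02], [2.2, [2.6, 0.7, -4], 0.02], [2.2, [0, 0, -4], 0], [2.2, [0, 0, -2.5], 0], [2.2, [0, 0, -1], 0], [2.2, [0, 0, -0.6], 0], [2.2, [0, 0, -0.3], 0], [2.2, [0, 0, 0], 0]]}}

```text
clock: 3.5
eef_pos: [0.5155, 0.056, 0.024]
tool_rot: [0.863, 0.505, 0.001, 0.0]
wrist_force: [0.5, 0.1, -0.2]
grip_width: 0.0224
grip_force: 0.0
```

```bash
cat >> d.py <<'E'
for p in eval(sys.argv[2]) if len(sys.argv)>2 else []: print(p,onplane(c,T,p[:2],p[2]).round(4))
E
python3 d.py w1.png
```

```text
3.5 [0.5155 0.056  0.024 ] toolx ang 1.0583461355428014 zaxis [ 0.002  0.001 -1.   ] [ 0.5  0.1 -0.2] 0.022397840168323864
valve_plate 0.89 [206. 238. 237. 226.] 0.0164 [477.9  84.4] 75.1 [484.3  83.4] [164. 168. 171.] ((477.1051940917969, 82.22547912597656), (94.0461196899414, 123.67025756835938), 82.81533813476562)
large_disc 0.51 [198. 295.  18.   4.] 0.0194 [451.4  50.5] 5.1 [451.4  50.8] [52. 55. 57.] 
small_disc 0.85 [282. 293.  41.  51.] 0.0246 [500.6  24.3] 18.5 [499.9  24.9] [78. 82. 86.]
```

View pics/w1.png

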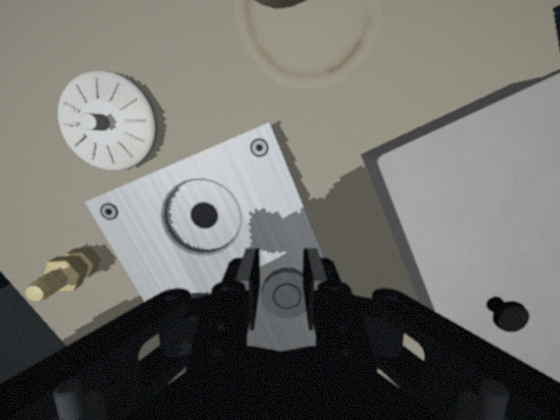

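Request:
{"fn": "apply_moves", "kwargs": {"plan": [[2.2, [0.1, -0.2, -0.25], 0], [2.2, [-0.25, -0.5, 0], 0], [2.2, [-0.25, -0.45, 0], 0], [2.2, [-0.3, -0.52, 0], 0], [2.2, [-0.4, -0.7, 0], 0], [2.2, [-0.4, -0.7, 0], 0], [2.2, [-0.4, -0.7, 0], 0], [2.2, [-0.4, -0.7, 0], 0], [2.2, [-0.4, -0.7, 0], 0], [2.2, [-0.4, -0.7, 0], 0], [2.2, [-0.2, -0.35, 0], 0], [2.2, [0, 0, 0], 0]]}}

```text
clock: 4.9
eef_pos: [0.4815, -0.0073, 0.0206]
tool_rot: [0.864, 0.504, 0.0, -0.0]
wrist_force: [-0.0, 0.4, -0.3]
grip_width: 0.0221
grip_force: 0.0
```

```bash
cat > e.py <<'E'
from h import *
import sys
python=None
o=sensors.get_obs();print(np.round(o["eef_pos"],4),o["wrist_force"].round(1))
for n in ["top","side"]:
    im,d,c,T=cap(n)
    for k in ["large_disc","small_disc"]:
        for r in nets.trace(k,n)[:4]:
            m=r["region"].astype(np.uint8);v,u=np.nonzero((m>0)&(d>0))
            if len(v)<5: continue
            cn=max(cv2.findContours(m,0,cv2.CHAIN_APPROX_NONE)[0],key=cv2.contourArea)[:,0]
            P=onplane(c,T,cn,.026)[:,:2].astype(np.float32)*1000
            C,rr=cv2.minEnclosingCircle(P)
            zz=np.median((rays(c,np.c_[u,v])*d[v,u][:,None]@T[:3,:3].T+T[:3,3])[:,2])
            if abs(C[0]-468)<70 and abs(C[1]-25)<110: print(n,k,round(r["confidence"],2),zz.round(4),np.round(C,1),round(rr,1),im[m>0].mean(0).round())
    w=im[130:280,220:430] if n=="top" else im[180:280,240:350]
    save(cv2.resize(w,None,fx=3.8,fy=3.8,interpolation=cv2.INTER_CUBIC),n+sys.argv[1])
E
sed -i '/python=None/d' e.py; python3 e.py 1.png; python3 d.py w2.png
```

```text
[ 0.4815 -0.0073  0.0206] [-0.   0.4 -0.3]
top large_disc 0.75 0.0261 [436.8  33.1] 20.3 [159. 161. 164.]
top small_disc 0.63 0.0261 [438.   33.1] 22.1 [158. 160. 162.]
top small_disc 0.59 0.026 [498.9  25. ] 16.9 [152. 154. 156.]
side small_disc 0.37 0.0179 [462.8  53.3] 131.5 [183. 185. 186.]
5.2 [ 0.482  -0.0063  0.0205] toolx ang 1.0585395111479272 zaxis [-0.  0. -1.] [-0.1 -0.1 -0.3] 0.02232734244440745
valve_plate 0.56 [219. 177. 321. 349.] 0.0164 [467.6  32.3] 112.5 [474.5  27.7] [168. 172. 175.] ((469.4473876953125, 24.441604614257812), (209.0093536376953, 124.11466217041016), 83.21178436279297)
large_disc 0.67 [189. 223.  76.  71.] 0.0246 [439.6  30.6] 22.2 [439.7  30.9] [155. 164. 172.] 
small_disc 0.71 [283. 186.  54.  59.] 0.0246 [500.5  22.6] 17.2 [500.4  22.8] [161. 170. 177.] 
small_disc 0.42 [ 84.  22. 111.  40.] 0.0106 [460.1 150.3] 25.4 [456.7 144.9] [186. 189. 187.]
```

View pics/top1.png

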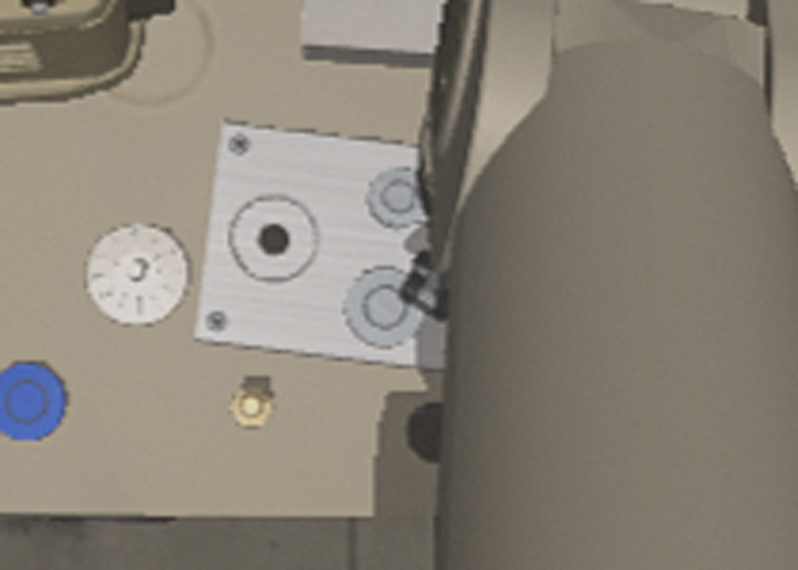

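The fingers passed over the disc without touching it: it is still at (398,196) in the crop. So the tips stand higher at this opening. I find their true height by touching the plate gently.

Request:
{"fn": "apply_moves", "kwargs": {"plan": [[2.2, [0, 0, -0.2], 0], [2.2, [0, 0, -0.1], 0], [2.2, [0, 0, -0.1], 0]]}}

```text
clock: 5.7
eef_pos: [0.4817, -0.0067, 0.0164]
tool_rot: [0.863, 0.505, -0.0, -0.0]
wrist_force: [-0.6, 0.7, -0.2]
grip_width: 0.0222
grip_force: 0.0
```

Request:
{"fn": "apply_moves", "kwargs": {"plan": [[2.2, [0, 0, -0.1], 0], [2.2, [0, 0, 0], 0]]}}

```text
clock: 5.9
eef_pos: [0.4817, -0.0067, 0.0154]
tool_rot: [0.863, 0.505, -0.0, -0.0]
wrist_force: [-0.2, -0.0, 0.0]
grip_width: 0.0221
grip_force: 0.0
```

Request:
{"fn": "apply_moves", "kwargs": {"plan": [[2.2, [0, 0, -0.1], 0], [2.2, [0, 0, 0], 0]]}}

```text
clock: 6.1
eef_pos: [0.4818, -0.0067, 0.0145]
tool_rot: [0.863, 0.505, -0.0, -0.0]
wrist_force: [0.5, 0.7, -0.2]
grip_width: 0.0218
grip_force: 0.0
```

Request:
{"fn": "apply_moves", "kwargs": {"plan": [[2.2, [0, 0, -0.1], 0], [2.2, [0, 0, 0], 0]]}}

```text
clock: 6.3
eef_pos: [0.4817, -0.0067, 0.0135]
tool_rot: [0.863, 0.505, -0.0, -0.0]
wrist_force: [0.0, -0.2, -0.3]
grip_width: 0.0221
grip_force: 0.0
```

Request:
{"fn": "apply_moves", "kwargs": {"plan": [[2.2, [0, 0, -0.1], 0], [2.2, [0, 0, 0], 0]]}}

```text
clock: 6.5
eef_pos: [0.4817, -0.0067, 0.0125]
tool_rot: [0.863, 0.505, -0.0, -0.0]
wrist_force: [0.1, 0.6, 0.7]
grip_width: 0.0218
grip_force: 0.0
```

Request:
{"fn": "apply_moves", "kwargs": {"plan": [[2.2, [0, 0, -0.1], 0], [2.2, [0, 0, 0], 0]]}}

```text
clock: 6.7
eef_pos: [0.4818, -0.0067, 0.0115]
tool_rot: [0.863, 0.505, -0.0, -0.0]
wrist_force: [0.6, 0.4, 0.3]
grip_width: 0.0221
grip_force: 0.0
```

Request:
{"fn": "apply_moves", "kwargs": {"plan": [[2.2, [0, 0, -0.1], 0], [2.2, [0, 0, 0], 0]]}}

```text
clock: 6.9
eef_pos: [0.4817, -0.0067, 0.0105]
tool_rot: [0.863, 0.505, -0.0, -0.0]
wrist_force: [0.3, -0.3, -0.0]
grip_width: 0.0219
grip_force: 0.0
```

Request:
{"fn": "apply_moves", "kwargs": {"plan": [[2.2, [0, 0, -0.1], 0], [2.2, [0, 0, 0], 0]]}}

```text
clock: 7.1
eef_pos: [0.4817, -0.0067, 0.0095]
tool_rot: [0.863, 0.505, -0.0, -0.0]
wrist_force: [-0.2, -0.4, 0.2]
grip_width: 0.0219
grip_force: 0.0
```

Request:
{"fn": "apply_moves", "kwargs": {"plan": [[2.2, [0, 0, -0.1], 0], [2.2, [0, 0, 0], 0]]}}

```text
clock: 7.3
eef_pos: [0.4817, -0.0067, 0.0084]
tool_rot: [0.863, 0.505, -0.0, -0.0]
wrist_force: [-0.1, 0.1, -0.1]
grip_width: 0.0221
grip_force: 0.0
```

```bash
cat > f.py <<'E'
from h import *
o=sensors.get_obs();im,d,c,T=cap("wrist");save(im,"w3.png")
v,u=np.nonzero((d>0)&(d<.3));X=rays(c,np.c_[u,v])*d[v,u][:,None]
Tt=np.array(c["tool_from_camera"]);t=X@Tt[:3,:3].T+Tt[:3,3]
s=(abs(t[:,1])<.04)&(abs(t[:,0])<.02)
for a in range(-40,40,4):
    q=t[s&(t[:,1]*1000>=a)&(t[:,1]*1000<a+4)]
    q=q[(q[:,2]<.003)]
    if len(q): print("y",a,"n",len(q),"z hist",np.histogram(q[:,2]*1000,bins=[-60,-30,-20,-15,-12,-9,-6,-3,0,3])[0], "xmax",(q[:,0].max()*1000).round(1), "xmax z<-12",(q[q[:,2]>-.02,0]*1000).max().round(1) if (q[:,2]>-.02).any() else None)
E
python3 f.py
```

```text
y -40 n 2114 z hist [  0   0 232  23  17 199   0   0   0] xmax 20.0 xmax z<-12 20.0
y -36 n 1733 z hist [  0   0  47  27  41 330   0   0   0] xmax 19.9 xmax z<-12 19.9
y -32 n 1147 z hist [  0   0   0   0  11 306   1   0   0] xmax 19.9 xmax z<-12 19.9
y -28 n 1155 z hist [ 49   0   0   0  18 279   0   0   0] xmax 19.9 xmax z<-12 19.9
y -24 n 1420 z hist [181   0   0   0  18 241   0   0   0] xmax 20.0 xmax z<-12 20.0
y -20 n 2811 z hist [117   0   0   0  25 209   0   0   0] xmax 20.0 xmax z<-12 20.0
y -16 n 3307 z hist [186   0   0   0  20 295   0   0   0] xmax 20.0 xmax z<-12 20.0
y -12 n 2975 z hist [233   0   0   0  20 402   0   0   0] xmax 20.0 xmax z<-12 19.9
y -8 n 1699 z hist [  0   0   8   1  19 355   0   0   0] xmax 19.9 xmax z<-12 19.9
y -4 n 1631 z hist [  0   0  25   0  27 351   0   0   0] xmax 20.0 xmax z<-12 20.0
y 0 n 1653 z hist [  0   0  28   4  22 360   0   0   0] xmax 19.9 xmax z<-12 19.9
y 4 n 1960 z hist [  0   0  28   1  18 356   0   0   0] xmax 19.9 xmax z<-12 19.9
y 8 n 3313 z hist [286   0   7   0  24 368   0   0   0] xmax 20.0 xmax z<-12 19.9
y 12 n 3057 z hist [181   0   0   0  10 231   0   0   0] xmax 19.9 xmax z<-12 19.9
y 16 n 2595 z hist [119   0   0   0  19 219   0   0   0] xmax 20.0 xmax z<-12 19.9
y 20 n 1308 z hist [170   0   0   0  12 267   0   0   0] xmax 19.9 xmax z<-12 19.9
y 24 n 1012 z hist [  2   0   0   0  20 274   0   0   0] xmax 19.9 xmax z<-12 19.9
y 28 n 1238 z hist [  0   0   0   0  14 314   0   0   0] xmax 20.0 xmax z<-12 20.0
y 32 n 1774 z hist [  0   0   0   0  22 379   0   0   0] xmax 19.8 xmax z<-12 19.8
y 36 n 2228 z hist [  0   0   0   0  29 409   0   0   0] xmax 20.0 xmax z<-12 20.0
```

View pics/w3.png

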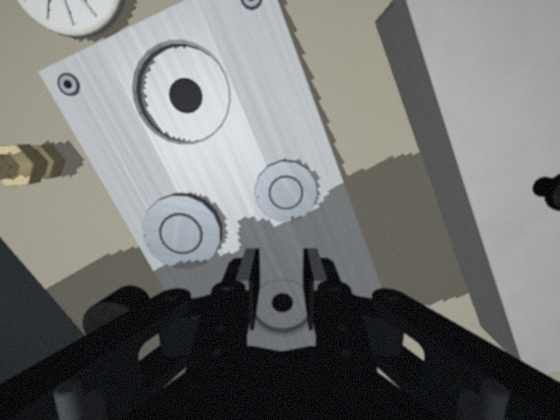

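```bash
cat > g.py <<'E'
from h import *
im,d,c,T=cap("wrist");Tt=np.array(c["tool_from_camera"])
print(sensors.get_obs()["grip_width"])
for r in range(244,285,4):
    for u in (249,253,307,312):
        p=(rays(c,[u,r])*d[r,u])@Tt[:3,:3].T+Tt[:3,3];print((r,u),(p[0]*1000).round(1),end="|")
    print()
v,u=np.nonzero((d>0)&(d<.3));t=rays(c,np.c_[u,v])*d[v,u][:,None]@Tt[:3,:3].T+Tt[:3,3]
s=(abs(t[:,1])<.03)&(t[:,2]<-.016)&(v<330);q=t[s]*1000
print("fingers z max",np.percentile(q[:,2],[50,90,99,100]),"x",np.percentile(q[:,0],[0,1,50,99,100]),"y",np.unique(q[:,1].round(-0)))
E
python3 g.py
```

```text
0.021876057234630226
(244, 249) [  1.2 -19.2  -9. ]|(244, 253) [  0.9 -16.9  -8.2]|(244, 307) [ 1.  14.9 -8.4]|(244, 312) [ 1.2 17.8 -8.9]|
(248, 249) [ 10.5 -15.9 -38.4]|(248, 253) [ 10.4 -14.  -38.3]|(248, 307) [ 10.3  12.2 -37.9]|(248, 312) [ 10.   14.7 -37.2]|
(252, 249) [ 10.2 -15.5 -42.8]|(252, 253) [ 10.7 -13.5 -43.9]|(252, 307) [ 10.2  11.8 -42.7]|(252, 312) [  9.7  14.3 -41.5]|
(256, 249) [ 10.4 -15.  -48. ]|(256, 253) [  9.9 -13.3 -46.7]|(256, 307) [ 10.2  11.4 -47.5]|(256, 312) [ 10.2  13.7 -47.5]|
(260, 249) [ 10.6 -14.5 -52.8]|(260, 253) [ 10.4 -12.8 -52.3]|(260, 307) [ 10.6  11.  -52.7]|(260, 312) [ 10.4  13.2 -52.4]|
(264, 249) [ 10.2 -14.1 -56.1]|(264, 253) [ 10.  -12.5 -55.6]|(264, 307) [ 10.3  10.7 -56.1]|(264, 312) [ 10.2  12.9 -55.9]|
(268, 249) [ 10.2 -13.7 -60. ]|(268, 253) [ 10.5 -12.  -60.6]|(268, 307) [  9.8  10.5 -59.1]|(268, 312) [ 10.4  12.4 -60.4]|
(272, 249) [ 10.5 -13.3 -64.1]|(272, 253) [ 10.3 -11.7 -63.7]|(272, 307) [  8.7  10.4 -60.6]|(272, 312) [  9.7  12.2 -62.7]|
(276, 249) [ 10.  -13.1 -66.7]|(276, 253) [  9.3 -11.6 -65.2]|(276, 307) [  6.7  10.5 -60.2]|(276, 312) [ 10.7  11.7 -68. ]|
(280, 249) [  9.8 -12.8 -69.6]|(280, 253) [  7.3 -11.7 -64.9]|(280, 307) [  6.4  10.2 -63.2]|(280, 312) [ 10.2  11.4 -70.3]|
(284, 249) [  8.2 -12.8 -69.7]|(284, 253) [  6.3 -11.6 -66.4]|(284, 307) [  4.1  10.3 -62.3]|(284, 312) [  8.6  11.5 -70.6]|
fingers z max [-73.58538856 -16.55560415 -16.04670785 -16.0002557 ] x [-12.44336083 -10.11695055  11.00887286  46.58055476  50.19123089] y [-30. -29. -28. -27. -26. -25. -24. -23. -22. -21. -20. -19. -18. -17.
 -16. -15. -14. -13. -12. -11. -10.  -9.  -8.  -7.  -6.  -5.  -4.  -3.
  -2.  -1.  -0.   1.   2.   3.   4.   5.   6.   7.   8.   9.  10.  11.
  12.  13.  14.  15.  16.  17.  18.  19.  20.  21.  22.  23.  24.  26.
  27.  28.  29.  30.]
```

```bash
python3 -c "
from cell import bot;print(bot.hold_point_z,[a for a in dir(bot) if a[0]!='_'])"
```

```text
0.0187 ['Unreachable', 'hold_point_z']
```

Request:
{"fn": "apply_moves", "kwargs": {"plan": [[2.2, [0, 0, -0.9], 0], [2.2, [0, 0, -0.5], 0], [2.2, [0, 0, -0.3], 0], [2.2, [0, 0, 0], 0]]}}

```text
clock: 7.8
eef_pos: [0.4812, -0.0068, -0.0091]
tool_rot: [0.863, 0.505, -0.001, -0.0]
wrist_force: [0.1, -0.9, 0.5]
grip_width: 0.022
grip_force: 0.0
```

```bash
python3 g.py | head -7
```

```text
0.022168678668536192
(244, 249) [  7.5 -17.3 -25.4]|(244, 253) [  7.9 -15.1 -26.2]|(244, 307) [  7.6  13.3 -25.6]|(244, 312) [  7.5  16.  -25.3]|
(248, 249) [ 10.2 -16.  -37.8]|(248, 253) [ 10.7 -13.9 -38.9]|(248, 307) [ 10.4  12.2 -38.2]|(248, 312) [ 10.6  14.6 -38.6]|
(252, 249) [ 10.4 -15.4 -43.2]|(252, 253) [  9.8 -13.7 -41.7]|(252, 307) [ 10.1  11.9 -42.4]|(252, 312) [ 10.3  14.2 -42.8]|
(256, 249) [  9.9 -15.1 -46.7]|(256, 253) [ 10.3 -13.2 -47.5]|(256, 307) [ 10.6  11.4 -48.2]|(256, 312) [ 10.5  13.6 -48.1]|
(260, 249) [  9.8 -14.7 -50.9]|(260, 253) [ 10.1 -12.8 -51.6]|(260, 307) [ 10.4  11.  -52.2]|(260, 312) [ 10.6  13.2 -52.7]|
(264, 249) [ 10.4 -14.1 -56.5]|(264, 253) [ 10.3 -12.4 -56.2]|(264, 307) [ 10.   10.8 -55.6]|(264, 312) [ 10.4  12.8 -56.5]|
```

The wrist depth shows the fingers end about 36 mm short of the reported TCP, so the tip height is TCP z + 0.036. I confirm this by touch.

Request:
{"fn": "apply_moves", "kwargs": {"plan": [[2.2, [0, 0, -0.4], 0], [2.2, [0, 0, -0.1], 0], [2.2, [0, 0, 0], 0]]}}

```text
clock: 8.15
eef_pos: [0.4817, -0.0067, -0.0136]
tool_rot: [0.863, 0.505, -0.0, -0.0]
wrist_force: [0.3, 0.0, 0.5]
grip_width: 0.022
grip_force: 0.0
```

Request:
{"fn": "apply_moves", "kwargs": {"plan": [[2.2, [0, 0, -0.1], 0], [2.2, [0, 0, 0], 0]]}}

```text
clock: 8.35
eef_pos: [0.4818, -0.0067, -0.0144]
tool_rot: [0.863, 0.505, 0.0, -0.0]
wrist_force: [0.4, 0.6, 0.1]
grip_width: 0.0222
grip_force: 0.0
```

Request:
{"fn": "apply_moves", "kwargs": {"plan": [[2.2, [0, 0, -0.1], 0], [2.2, [0, 0, 0], 0]]}}

```text
clock: 8.55
eef_pos: [0.4818, -0.0067, -0.0155]
tool_rot: [0.863, 0.505, -0.0, -0.0]
wrist_force: [0.5, 0.4, -0.2]
grip_width: 0.0223
grip_force: 0.0
```

Request:
{"fn": "apply_moves", "kwargs": {"plan": [[2.2, [0, 0, -0.1], 0], [2.2, [0, 0, 0], 0]]}}

```text
clock: 8.75
eef_pos: [0.482, -0.0067, -0.016]
tool_rot: [0.863, 0.505, 0.0, -0.0]
wrist_force: [-2.1, -0.8, 6.2]
grip_width: 0.0218
grip_force: 3.4
```

Request:
{"fn": "apply_moves", "kwargs": {"plan": [[2.2, [0, 0, -0.1], 0], [2.2, [0, 0, 0], 0]]}}

```text
clock: 8.95
eef_pos: [0.482, -0.0067, -0.0161]
tool_rot: [0.863, 0.504, 0.0, -0.001]
wrist_force: [-8.4, 0.2, 21.8]
grip_width: 0.0219
grip_force: 10.9
```

```bash
python3 g.py | head -7
```

```text
0.022008581360421206
(244, 249) [ 10.6 -16.4 -33.4]|(244, 253) [ 10.1 -14.6 -32. ]|(244, 307) [ 10.3  12.7 -32.4]|(244, 312) [ 10.5  15.1 -33.1]|
(248, 249) [ 10.1 -16.  -37.4]|(248, 253) [ 10.4 -14.  -38.3]|(248, 307) [ 10.6  12.2 -38.8]|(248, 312) [ 10.2  14.7 -37.8]|
(252, 249) [ 10.3 -15.5 -42.8]|(252, 253) [ 11.  -13.4 -44.6]|(252, 307) [ 10.4  11.8 -43.2]|(252, 312) [ 10.4  14.2 -43.1]|
(256, 249) [ 10.7 -14.9 -48.5]|(256, 253) [ 10.3 -13.2 -47.6]|(256, 307) [ 10.5  11.4 -48.1]|(256, 312) [  9.9  13.8 -46.7]|
(260, 249) [ 10.  -14.6 -51.5]|(260, 253) [ 10.4 -12.8 -52.2]|(260, 307) [ 10.1  11.1 -51.6]|(260, 312) [  9.9  13.4 -51.2]|
(264, 249) [ 10.5 -14.1 -56.6]|(264, 253) [ 10.2 -12.4 -56. ]|(264, 307) [ 10.1  10.7 -55.8]|(264, 312) [ 10.3  12.8 -56.3]|
```

Request:
{"fn": "apply_moves", "kwargs": {"plan": [[2.2, [0, 0, 2], 0], [2.2, [0, 0, 1], 0], [2.2, [1.1, 1.9, 0], 0], [2.2, [1.1, 1.9, 0], 0], [2.2, [1.1, 1.9, 0], 0], [2.2, [0, 0, -1], 0], [2.2, [0, 0, -0.7], 0], [2.2, [0, 0, 0], 0]]}}

```text
clock: 9.8
eef_pos: [0.5133, 0.0492, -0.0057]
tool_rot: [0.864, 0.504, -0.001, -0.0]
wrist_force: [0.3, 0.7, -0.9]
grip_width: 0.0219
grip_force: 0.0
```

```bash
python3 d.py w4.png
```

```text
9.8 [ 0.5133  0.0492 -0.0057] toolx ang 1.0569459905195968 zaxis [-0.003 -0.001 -1.   ] [ 0.3  0.7 -0.9] 0.021867963397576837
valve_plate 0.65 [186. 245. 280. 274.] 0.0164 [477.5  86.4] 73.8 [485.2  85.2] [170. 174. 177.] ((477.19891357421875, 82.03250122070312), (93.5354995727539, 123.31996154785156), 83.30158233642578)
large_disc 0.71 [165. 355.  40.  42.] 0.0246 [426.2  41.7] 7.1 [426.2  41.8] [77. 82. 86.] 
small_disc 0.78 [282. 310.  47.  66.] 0.0247 [501.3  24.3] 18.6 [500.3  24.8] [78. 82. 86.]
```

Request:
{"fn": "apply_moves", "kwargs": {"plan": [[2.2, [0, 0, -0.4], 0], [2.2, [0, 0, -0.26], 0], [2.2, [-0.25, -0.45, 0], 0], [2.2, [-0.3, -0.53, 0], 0], [2.2, [-0.4, -0.7, 0], 0], [2.2, [-0.4, -0.7, 0], 0], [2.2, [-0.4, -0.7, 0], 0], [2.2, [-0.4, -0.7, 0], 0], [2.2, [-0.4, -0.7, 0], 0], [2.2, [-0.4, -0.7, 0], 0], [2.2, [-0.4, -0.75, 0], 0], [2.2, [0, 0, 0], 0]]}}

```text
clock: 11.2
eef_pos: [0.4806, -0.0104, -0.011]
tool_rot: [0.864, 0.504, -0.0, -0.0]
wrist_force: [0.5, -0.6, -0.3]
grip_width: 0.0221
grip_force: 0.0
```

```bash
python3 d.py w5.png
```

```text
11.2 [ 0.4806 -0.0104 -0.011 ] toolx ang 1.0560098394563529 zaxis [-0. -0. -1.] [ 0.5 -0.6 -0.3] 0.022107708539954557
valve_plate 0.64 [195. 175. 383. 350.] 0.0164 [472.1  41. ] 105.4 [477.9  47.6] [172. 176. 179.] ((471.5374450683594, 40.6579704284668), (175.78086853027344, 123.2071762084961), 83.283935546875)
valve_plate 0.49 [ 17. 160.  33.  40.] 0.0085 [394.   97.7] 12.5 [395.4  97.2] [89. 83. 66.] ((396.1808166503906, 95.63795471191406), (22.882930755615234, 16.39876937866211), 46.76984405517578)
large_disc 0.6 [168. 236.  92.  82.] 0.0246 [440.   30.2] 22.9 [440.1  30.8] [142. 150. 157.] 
small_disc 0.56 [282. 305.  49.  67.] 0.0247 [469.2 -29.3] 18.7 [469.3 -29.2] [84. 88. 92.]
```

View pics/w5.png

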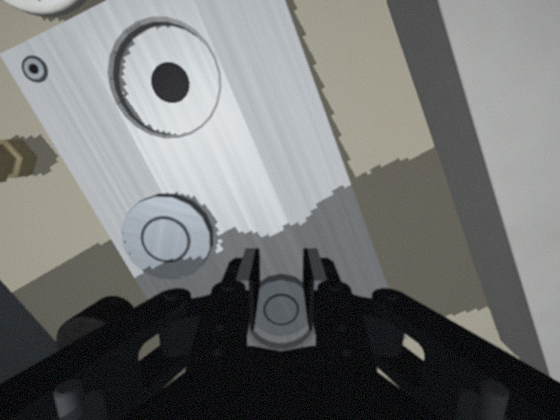

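Pushing works: the small disc is caught between the fingers at (281,308), about 13 mm short. I refine the recess centres from the hole pixels.

```bash
cat > k.py <<'E'
from h import *
c=cams.get_calibration("wrist");Tt=np.array(c["tool_from_camera"])
def go(f,pos,q,boxes):
    im=cv2.imread("pics/"+f,0);T=np.eye(4);T[:3,:3]=R.from_quat(q).as_matrix();T[:3,3]=pos;T=T@Tt
    for (u,v) in boxes:
        w=im[v-25:v+25,u-25:u+25];b=(w<60).astype(np.uint8)
        n,l,s,ce=cv2.connectedComponentsWithStats(b);k=l[25,25]
        p=ce[k]+[u-25,v-25];print(f,p.round(1),s[k,4],onplane(c,T,p,.011).round(4),onplane(c,T,p,.0095).round(4))
go("w0.png",[.4372,.0277,.1975],[.88,.475,0,0],[(280,121),(329,223)])
go("w3.png",[.4817,-.0067,.0084],[.8635,.5045,0,0],[(185,96),(283,302)])
go("w5.png",[.4806,-.0104,-.011],[.864,.504,0,0],[(170,82)])
E
python3 k.py
```

```text
w0.png [280.  121.5] 110 [[0.4774 0.0917 0.011 ]] [[0.4774 0.0917 0.0095]]
w0.png [328.2 222.9] 64 [[ 0.4611 -0.043   0.011 ]] [[ 0.461  -0.0435  0.0095]]
w3.png [185.3  94.9] 756 [[0.4779 0.0915 0.011 ]] [[0.4776 0.0919 0.0095]]
w3.png [281.8 302.2] 293 [[ 0.4616 -0.0426  0.011 ]] [[ 0.4612 -0.0434  0.0095]]
w5.png [169.8  82. ] 1043 [[0.4778 0.0915 0.011 ]] [[0.4775 0.0919 0.0095]]
```

Request:
{"fn": "apply_moves", "kwargs": {"plan": [[2.2, [-0.25, -0.35, 0], 0], [2.2, [-0.2, -0.3, 0], 0], [2.2, [-0.15, -0.25, 0], 0], [2.2, [-0.15, -0.25, 0], 0], [2.2, [0, 0, 0], 0]]}}

```text
clock: 11.9
eef_pos: [0.4735, -0.021, -0.0111]
tool_rot: [0.864, 0.504, -0.0, -0.0]
wrist_force: [0.9, -0.4, 0.7]
grip_width: 0.022
grip_force: 0.0
```

```bash
python3 d.py w6.png; python3 -c "
from h import *
c=cams.get_calibration('wrist')
im,d,c,T=cap('wrist')
v,u=np.nonzero(d>0);Q=(rays(c,np.c_[u,v])*d[v,u][:,None]@T[:3,:3].T+T[:3,3])*1000
for r in (0,6,12,16):
  for a in range(0,360,45):
    p=np.array([461.3+r*np.cos(np.radians(a)),-42.8+r*np.sin(np.radians(a))]);s=np.hypot(*(Q[:,:2]-p).T)<2
    print(np.median(Q[s,2]).round(1) if s.sum() else None,end=' ')
  print()
"
```

```text
11.9 [ 0.4735 -0.021  -0.0111] toolx ang 1.0570993838681486 zaxis [-0. -0. -1.] [ 0.9 -0.4  0.7] 0.021989096444364344
valve_plate 0.86 [202. 176. 401. 348.] 0.0164 [472.4  33.5] 111.7 [474.3  38.6] [165. 169. 173.] ((470.99798583984375, 33.747901916503906), (188.88568115234375, 123.8917236328125), 83.06394958496094)
large_disc 0.58 [165. 211.  96.  85.] 0.0246 [439.7  29.7] 22.5 [439.8  30.7] [158. 166. 174.] 
small_disc 0.82 [281. 298.  47.  58.] 0.0216 [463.7 -35.9] 16.8 [464.1 -36.3] [79. 84. 88.] 
21.5 21.5 21.5 21.5 21.5 21.5 21.5 21.5 
21.7 22.7 22.9 22.2 21.3 20.4 20.0 20.7 
21.5 23.1 23.7 22.7 20.6 18.8 18.3 19.4 
None 23.7 24.2 None 20.5 17.6 17.2 None
```

Request:
{"fn": "apply_moves", "kwargs": {"plan": [[2.2, [-0.1, -0.15, 0], 0], [2.2, [-0.1, -0.15, 0], 0], [2.2, [0, 0, 0], 0]]}}

```text
clock: 12.45
eef_pos: [0.4716, -0.0238, -0.011]
tool_rot: [0.863, 0.504, -0.0, -0.0]
wrist_force: [-0.5, -0.1, -0.3]
grip_width: 0.0221
grip_force: 0.0
```

```bash
cat > z.py <<'E'
from h import *
import sys
cx,cy=eval(sys.argv[1]);im,d,c,T=cap('wrist')
v,u=np.nonzero(d>0);Q=(rays(c,np.c_[u,v])*d[v,u][:,None]@T[:3,:3].T+T[:3,3])*1000
for r in (0,6,12,16,20):
  for a in range(0,360,45):
    p=np.array([cx+r*np.cos(np.radians(a)),cy+r*np.sin(np.radians(a))]);s=np.hypot(*(Q[:,:2]-p).T)<2
    print(np.median(Q[s,2]).round(1) if s.sum() else None,end=' ')
  print()
E
python3 z.py 461.3,-42.8
```

```text
18.0 18.0 18.0 18.0 18.0 18.0 18.0 18.0 
18.0 18.1 17.9 17.9 18.2 18.0 18.1 18.1 
17.3 17.5 17.5 17.4 17.6 17.7 17.9 17.4 
None 17.2 17.4 None 17.7 17.3 17.5 None 
None 16.3 16.3 None None 15.3 15.3 None
```

Small disc is seated flat (about 1 mm above the plate face all round). Now the large one.

Request:
{"fn": "apply_moves", "kwargs": {"plan": [[2.2, [0, 0, 2], 0], [2.2, [0, 0, 1.5], 0], [2.2, [-1.5, 0.8, 0], 0.05], [2.2, [-1.5, 0.7, 0], 0.05], [2.2, [-1.4, 0.7, 0], 0.04], [2.2, [0, 0, 0], 0], [2.2, [0, 0, -1.5], 0], [2.2, [0, 0, -1], 0], [2.2, [0, 0, 0], 0]]}}

```text
clock: 13.4
eef_pos: [0.4271, -0.002, -0.0022]
tool_rot: [0.826, 0.563, -0.001, -0.0]
wrist_force: [0.2, 0.1, 0.6]
grip_width: 0.0218
grip_force: 0.0
```

```bash
python3 d.py w7.png; python3 z.py 461.3,-42.8
```

```text
13.4 [ 0.4271 -0.002  -0.0022] toolx ang 1.1969424258614327 zaxis [-0.002 -0.001 -1.   ] [0.2 0.1 0.6] 0.021829073878011033
valve_plate 0.95 [320. 175. 316. 349.] 0.0164 [468.7  23. ] 117.8 [465.7  27.3] [155. 159. 162.] ((469.00006103515625, 22.657638549804688), (202.6934814453125, 124.0203628540039), 82.96702575683594)
large_disc 0.9 [279. 191.  87.  86.] 0.0247 [437.9  30.8] 21.9 [438.3  31.3] [156. 165. 172.] 
small_disc 0.88 [365. 280.  48.  37.] 0.0176 [464.7 -29.1] 14.6 [464.6 -29. ] [82. 87. 91.] 
18.2 18.2 18.2 18.2 18.2 18.2 18.2 18.2 
18.3 18.3 18.0 18.2 None None None 17.7 
17.4 18.1 17.6 None None None None None 
17.5 17.3 102.2 None None None None None 
15.6 16.1 95.1 None None None None None
```

Request:
{"fn": "apply_moves", "kwargs": {"plan": [[2.2, [0, 0, -0.6], 0], [2.2, [0, 0, -0.4], 0], [2.2, [0.15, 0.4, 0], 0], [2.2, [0.3, 0.55, 0], 0], [2.2, [0.4, 0.65, 0], 0], [2.2, [0.4, 0.65, 0], 0], [2.2, [0.4, 0.65, 0], 0], [2.2, [0.4, 0.65, 0], 0], [2.2, [0.4, 0.65, 0], 0], [2.2, [0.4, 0.65, 0], 0], [2.2, [0.3, 0.45, 0], 0], [2.2, [0, 0, 0], 0]]}}

```text
clock: 14.85
eef_pos: [0.4598, 0.0523, -0.011]
tool_rot: [0.826, 0.564, 0.0, 0.0]
wrist_force: [-0.9, 0.1, 0.4]
grip_width: 0.0221
grip_force: 0.0
```

```bash
python3 d.py w8.png
```

```text
14.85 [ 0.4598  0.0523 -0.011 ] toolx ang 1.1989558986621054 zaxis [ 0.  0. -1.] [-0.9  0.1  0.4] 0.022056668595307097
valve_plate 0.8 [289. 212. 295. 295.] 0.0165 [474.5  65.2] 87.5 [474.5  69.9] [152. 156. 159.] ((473.94512939453125, 62.635833740234375), (132.8689727783203, 123.72904205322266), 82.9657974243164)
large_disc 0.84 [15.  8. 26. 10.] 0.0027 [401.4 195.3] 6.9 [400.9 196.2] [19. 32. 65.] 
large_disc 0.69 [280. 206.  91.  90.] 0.0246 [470.1  80.6] 22.1 [470.   80.9] [136. 143. 150.] 
large_disc 0.67 [187.  53. 128.  96.] 0.0119 [460.8 162.6] 26.1 [459.6 160. ] [182. 184. 182.] 
large_disc 0.18 [181. 373.  10.   9.] 0.0232 [384.3  13.4] 2.7 [384.3  13.4] [10.  9. 11.]
```

Disc at (470.1, 80.7), recess at (477.7, 91.7), so (7.6, 11.0) mm is left.

Request:
{"fn": "apply_moves", "kwargs": {"plan": [[2.2, [0.25, 0.35, 0], 0], [2.2, [0.2, 0.3, 0], 0], [2.2, [0.15, 0.25, 0], 0], [2.2, [0.15, 0.2, 0], 0], [2.2, [0, 0, 0], 0]]}}

```text
clock: 15.55
eef_pos: [0.4671, 0.0629, -0.011]
tool_rot: [0.826, 0.564, 0.0, -0.0]
wrist_force: [-0.6, -0.1, -0.2]
grip_width: 0.0218
grip_force: 0.0
```

```bash
python3 d.py w9.png | grep -v valve; python3 z.py 477.7,91.7
```

```text
15.55 [ 0.4671  0.0629 -0.011 ] toolx ang 1.1984189863081833 zaxis [ 0.  0. -1.] [-0.6 -0.1 -0.2] 0.02179985443295717
large_disc 0.97 [281. 208.  89.  87.] 0.0211 [477.2  91.1] 21.5 [477.1  91.6] [148. 156. 164.] 
large_disc 0.92 [18. 23. 35. 46.] 0.0056 [406.9 200.9] 12.2 [406.7 202.4] [26. 47. 99.] 
21.3 21.3 21.3 21.3 21.3 21.3 21.3 21.3 
20.7 20.2 20.1 20.8 21.5 22.1 22.1 21.7 
20.0 19.0 18.9 20.2 21.7 23.0 22.9 21.6 
19.5 18.2 18.2 19.5 21.9 24.5 23.5 21.9 
19.2 10.1 10.7 19.4 22.0 106.9 107.9 21.9
```

Tipped over the rim; it needs a little more.

Request:
{"fn": "apply_moves", "kwargs": {"plan": [[2.2, [0.1, 0.15, 0], 0], [2.2, [0.05, 0.15, 0], 0], [2.2, [0, 0, 0], 0]]}}

```text
clock: 16.1
eef_pos: [0.4684, 0.0658, -0.011]
tool_rot: [0.826, 0.564, 0.0, -0.0]
wrist_force: [0.4, 0.2, -0.1]
grip_width: 0.0222
grip_force: 0.0
```

```bash
python3 z.py 477.7,91.7
```

```text
17.9 17.9 17.9 17.9 17.9 17.9 17.9 17.9 
18.0 17.9 17.9 18.1 18.1 18.1 18.0 18.3 
17.5 17.8 17.4 17.6 17.8 17.8 18.2 17.5 
17.5 17.5 17.5 17.6 17.6 112.9 110.0 119.8 
17.2 15.0 16.2 17.5 119.6 105.3 106.9 119.9
```

Seated flat. I raise the arm clear and check with a final look.

Request:
{"fn": "apply_moves", "kwargs": {"plan": [[2.2, [0, 0, 2], 0], [2.2, [0, 0, 4], 0], [2.2, [-0.5, -1, 4.5], 0], [2.2, [-0.5, -1, 4.5], 0], [2.2, [-0.5, -1, 4.5], 0], [2.2, [0, 0, 0], 0]]}}

```text
clock: 16.75
eef_pos: [0.4564, 0.0343, 0.1899]
tool_rot: [0.827, 0.563, 0.005, 0.001]
wrist_force: [0.6, 0.0, -0.1]
grip_width: 0.0223
grip_force: 0.0
```

```bash
python3 d.py w10.png; python3 z.py 461.3,-42.8;python3 z.py 477.7,91.7
```

```text
16.75 [0.4564 0.0343 0.1899] toolx ang 1.1951619020685063 zaxis [ 0.009  0.004 -1.   ] [ 0.6  0.  -0.1] 0.022254471632833058
valve_plate 0.72 [289. 187. 146. 196.] 0.0164 [469.4  25.1] 119.9 [470.1  24.9] [187. 191. 194.] ((468.649169921875, 24.85987091064453), (211.72459411621094, 125.80400848388672), 82.99247741699219)
valve_plate 0.5 [281. 137.  38.  38.] 0.0176 [476.8  90.6] 21.8 [477.   90.6] [181. 191. 200.] ((476.5432434082031, 90.88314819335938), (42.118003845214844, 41.43586730957031), 68.45914459228516)
large_disc 0.84 [275. 334.  33.  30.] 0.0067 [ 382.5 -134.8] 22.8 [ 382.5 -134.8] [174. 107. 131.] 
large_disc 0.72 [278. 135.  40.  38.] 0.0176 [476.6  91.2] 21.0 [476.7  91.2] [181. 191. 200.] 
large_disc 0.63 [150.  44.  39.  46.] 0.0066 [391.4 222.5] 21.9 [390.9 222.6] [ 65.  99. 184.] 
large_disc 0.4 [290. 186. 143. 194.] 0.0164 [469.9  26.5] 117.4 [470.2  26.1] [187. 191. 194.] 
small_disc 0.74 [307. 243.  27.  26.] 0.0175 [461.8 -36.4] 16.8 [462.  -34.5] [ 98. 103. 108.] 
19.1 19.1 19.1 19.1 19.1 19.1 19.1 19.1 
17.6 17.7 17.6 18.2 None None None 17.5 
17.5 17.9 17.5 17.3 17.3 None None 17.8 
16.9 17.9 17.5 17.3 17.0 None None 13.4 
16.2 15.8 16.3 15.5 15.8 None None 15.4 
17.5 17.5 17.5 17.5 17.5 17.5 17.5 17.5 
17.9 18.3 17.7 17.6 17.8 17.9 17.7 17.5 
17.7 18.0 17.4 17.6 18.5 17.6 17.9 18.0 
17.3 17.6 18.0 17.8 17.2 17.6 17.5 17.2 
17.5 16.7 17.2 17.4 17.4 17.5 17.5 17.7
```

View pics/w10.png

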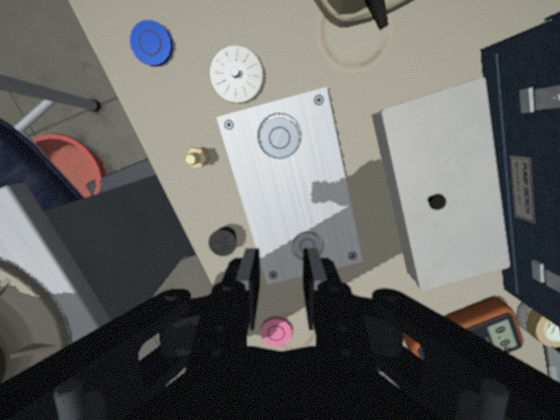

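Both discs sit flat in their own recesses, large at (279,136) and small at (307,243). The union, stopper and filter have not moved, so I hand in.

```bash
python3 -c "
from cell import job_done;print(job_done())"
```

```text
the job is handed in; nothing more can be done
None
```

I pushed both discs into their own recesses, where they measured flat and fully seated, and handed the job in at about 17 s; the judge's result was not shown.

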